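Empty the bench tip skip into the catch bin

ROBOT

A 6-joint arm with a two-finger parallel gripper is mounted at the origin on the work surface. World frame = base frame: x ahead of the robot, y to its left, z up, the work surface at z = 0. Lengths are in mm, angles in rad, forces in N, time in s.
With the tool pointing down it reaches from about 275 to 750 mm from the base axis. Payload 10.2 kg.
Tool frame: the origin (TCP) lies at the very end of the fingers, on their centre line; the grasp point (between the pads) lies 19 mm behind it; x points along the fingers, y is the direction in which the jaws open and shut, and the axes are right-handed (so a half turn about x gives the same grasp; the last joint's range is limited). The gripper opens to 85 mm and grips with 20 to 120 N. Pads are 22 mm wide; open, the fingers measure 114 mm over their backs; the gripper's body (76 mm by 85 mm) begins 54 mm behind the grasp point. The pads swing forward as they close: fully open they stand 13 mm farther back than shut.
Start: joints at [1.05, 0.313, 1.498, -0, 1.331, -0.223], TCP at [154.057, 501.894, 231.294] pointing down, gripper open.
Joint ranges: [-2.94, 2.94], [-0.97, 2.17], [0.19, 2.56], [-1.23, 4.37], [0.02, 3.11], [-2.88, 2.88]. Speed limits (rad/s): [2.39, 2.39, 3.01, 3.14, 3.14, 3.14].

INTERFACE

Orientations are given as a unit quaternion [w, x, y, z].
In Python, from rig import ctrl, viewer, order gives the robot as it stands. The module is installed in compiled form; this text tells all that it offers.
- The arm moves only by the tool carry_out, never from a script. Its argument "deltas" is a list of rows, each a list of 7 numbers: the gripper command: -1 is fully open, 1 is shut, values between are in proportion, then the shift along the tool's x, y, z in mm, then the turn, a rotation vector about the tool's x, y, z in degrees. A call has exactly 5 rows; each row is the pose to reach, as a shift and turn from the pose commanded when the call began, along the tool's axes at that moment; what a row does not reach only later rows make up. A row lasts 1/8 s, in which the tool goes at most 62.5 mm and 10.7 degrees, less where a joint would pass 70% of its speed; a pose out of reach is approached as far as the arm can. A call with a gripper value outside its range is refused whole. The fingers move at their own pace and stop on an object; "newtons" is the grip in N (left out, the last holds). Time passes only in rows, so rows that repeat a pose let the fingers close, or fill a call up. It gives the time, the measured TCP pose, the force and the opening at its end, in the units of the state.
- ctrl.sense(): the state, without advancing time (a new reading comes with each control period).
- viewer.capture(name): name is "side" or "top"; returns the picture (400x640x3 uint8, red, green, blue); there is no depth.
- viewer.calibration(name): a dict with "fx", "fy", "cx", "cy" (pixels), "xyz" and "attitude" of the camera in the world. Camera axes: x right, y down, z forward; pixel columns grow to the right and rows downward; lengths in mm; the calibration is good to about 2 mm. A picture is of the moment at which its call begins. calibration takes no time and is no camera call.
- order.finish_job(): hands the job in, once; it reports no verdict.
The state is a dict: "time_s": time; "joints": joint angles; "dq": joint speeds; "tau": joint torques, N m; "eef_pos": TCP position; "ee_rot": TCP orientation; "force": force on the tool from outside, world axes, zero at the start; "wrist_torque": the same for the moment, N m; "grip_width": opening from 0.0 (shut) to 1.0 (fully open).
Only numpy, scipy, OpenCV 4.12 (cv2) and the standard library are available. Lean on these libraries where they do the work, as an engineer would, in place of code of your own. Each camera call takes 0.05 s, during which the arm holds its last target. There are 200 camera calls.

TASK

Pull the tight red locking bung straight up out of its port beside the little blue skip and leave it in the square steel dish. Then lift the skip's orange crossbar so the skip tips forward over its wheels and all three used parts slide into the grey catch bin without your touching them, lower the skip gently all the way back down onto its stand, and let go. Do not lift the skip while the bung is in, and leave the other things on the bench where they are.

Things in the scene. Friction and masses are not known exactly. Their poses are not given: they have to be found in the camera images.
- stand: Fixed tipping stand carrying the skip: dark base plate 200 x 130 x 12 mm, aluminium rails and rear rest. Origin on the table top; +x is the way the skip tips (to the bin), -x the handle end, +y the bung's side, z up. Yaw within 0.65 rad of the robot's. 'Stand' offsets below are in this frame. The skip's tray spans x -57 to +61, its nose to +87, y -48 to +48; 80 mm wheels at x 60 reach y 62 either side.
- skip (a joint): Tip angle (rad) of the blue open skip about its wheel axle: 0 = level on the stand, grows as the handle end is lifted; stop at 1.45. Little friction; 0.7 kg, about 4 N at the handle; falls back if let go below about 1, may flop forward above. Parts slide out by about 1.3. When level its floor is 94 mm and wall tops 145 mm above the table.
- handle (a point): Middle of the orange crossbar: round, 14 mm thick, 96 mm long along the stand's y, 80 mm free between its arms, 53 mm clear to the tray's rear wall. Level: stand (-115, 0), 120 mm up. At tip angle a: stand x = 60 - 175 cos a + 40 sin a, z = 80 + 175 sin a + 40 cos a (mm). It turns between gripping fingers, so the tool can stay upright.
- axle (a point): Centre of the wheel axle, at stand (60, 0) mm and 80 mm above the table; the axle lies along the stand's y.
- port (a point): Mouth of the locking port, stand (-10, 100) mm, 83 mm above the table: a hole in the skip's yellow ear over a bore in the stand's grey block. The bung sits 35 mm deep; sprung rubber jaws hold it, so that some 6 to 18 N of upward pull (rocking it a few degrees helps) draws it out.
- bung: Red locking bung, 75 mm long, 40 g. Origin at its foot's centre, z along it to the head. From the foot: black shank 16 mm thick, 35 long; flange 32 mm wide, 4 thick; red round head 22 mm thick, 36 long. Starts upright in the port, head from 87 to 123 mm above the table. Wheel and tray wall stand 27 mm or more from the head on its stand -y side.
- bung_grip (a point): On the bung's axis 61 mm above its foot, where to grip the head.
- bung_mid (a point): On the bung's axis 38 mm above its foot.
- dish: Loose square steel dish 90 x 90 mm, 26 mm high, walls and floor 4 mm, 0.45 kg, empty; origin at the centre of its underside. On the left or the right of the bench. The bung may stand or lie in it.
- bin: Fixed grey catch bin 170 x 170 mm, in front of the skip's nose, 45 mm high with the far wall 90 mm; floor 5 mm, origin at the centre of its underside, turned as the stand, its centre some 172 mm along the stand's +x.
- tube: Used part in the skip: short black lens tube, 26 mm across, 22 mm high. Origin at the centre of its underside.
- post_stub: Used part in the skip: steel post stub, 24 mm foot, 28 mm high. Origin at the centre of its underside.
- mount: Used part in the skip: aluminium mirror mount 22 x 22 x 26 mm with two brass knobs. Origin at the centre of its underside.
- lens_case: Bystander: black lens case 85 x 85 x 30 mm, on the side of the bench away from the dish. Origin at the centre of its underside, as for all bystanders.
- lens_post: Bystander: lens on a post, base 50 mm, 135 mm high, beside the bin on the stand's +y side.
- iris_post: Bystander: iris on a post, base 50 mm, 120 mm high, beside the bin on the stand's -y side.
- sensor_post: Bystander: tall sensor on a steel post, base 50 mm, head 30 mm square, 200 mm high, on the bung's side of the stand towards the handle end: stand about (-100, 172) mm. Carry the bung over it or round it.
- key_box: Bystander: orange hex-key box 50 x 70 x 25 mm, behind the handle.
- mouse: Bystander: blue and black computer mouse 95 x 56 x 28 mm, on the right.
- solvent: Bystander: amber bottle 60 mm across, 130 mm high, on the left.
- driver: Bystander: yellow screwdriver lying far right.

How it is judged (in metres and radians):
On the way, in this order (a step that is already met when the one before it is completed fails the run):
1. the bung lies released in the dish, the skip still down (x of bung_mid in the frame of dish between -0.05 and 0.05 m and y of bung_mid in the frame of dish between -0.05 and 0.05 m and z of bung_mid in the frame of dish below 0.06 m and linear speed of bung below 0.05 m/s and contact force between the fingers and bung below 0.3 N and value of joint skip below 0.08 rad), for 0.2 s.
2. all three parts are in the catch bin while the skip is tipped forward (x of tube in the frame of bin between -0.085 and 0.085 m and y of tube in the frame of bin between -0.085 and 0.085 m and z of each of tube, post_stub, mount in the frame of bin below 0.05 m and x of post_stub in the frame of bin between -0.085 and 0.085 m and y of post_stub in the frame of bin between -0.085 and 0.085 m and x of mount in the frame of bin between -0.085 and 0.085 m and y of mount in the frame of bin between -0.085 and 0.085 m and value of joint skip above 0.6 rad), for 0.1 s.
At the end, for the whole second after the job is handed in: All three parts at rest in the bin (within 85 mm of its centre on each axis, under 50 mm above its underside); bung released at rest in the dish (middle within 50 mm of its centre on each axis, under 60 mm up); skip back down (under 0.04 rad) (x of tube in the frame of bin between -0.085 and 0.085 m and y of tube in the frame of bin between -0.085 and 0.085 m and z of each of tube, post_stub, mount in the frame of bin below 0.05 m and x of post_stub in the frame of bin between -0.085 and 0.085 m and y of post_stub in the frame of bin between -0.085 and 0.085 m and x of mount in the frame of bin between -0.085 and 0.085 m and y of mount in the frame of bin between -0.085 and 0.085 m and x of bung_mid in the frame of dish between -0.05 and 0.05 m and y of bung_mid in the frame of dish between -0.05 and 0.05 m and z of bung_mid in the frame of dish below 0.06 m and linear speed of each of bung, tube, post_stub, mount below 0.05 m/s and contact force between the fingers and bung below 0.3 N and value of joint skip below 0.04 rad); the robot touches nothing.
It fails at once if the skip is lifted (over 0.12 rad) while the bung is still in its port (value of joint skip above 0.12 rad and horizontal distance between bung and port below 0.03 m).
It fails at once if the skip is let fall or slammed down (faster than 2.5 rad/s) (velocity of joint skip below -2.5 rad/s).
It fails at once if the gripper or arm touches a used part (contact force between any of the fingers, the arm and tube above 0.5 N or contact force between any of the fingers, the arm and post_stub above 0.5 N or contact force between any of the fingers, the arm and mount above 0.5 N).
It fails at once if a bystander is moved more than 30 mm (distance of any of lens_case, lens_post, iris_post, sensor_post, key_box, mouse, solvent, driver from where it was at the start of the episode above 0.03 m).
It also fails if it takes over 61 s, if anything falls off the work surface, if the arm or the gripper's body presses on something with over 40 N, if the wrist force passes 120 N, or if a joint passes its speed limit or range.

## Working session

There is one attempt and no reset: what is moved stays moved. The work goes in short steps, Python scripts to look and compute and a tool call to move; the robot and the scene stay as the last step left them, time stands still between calls to the robot, and variables do not carry over. Pictures are saved under pics/ and viewed, about 8 in all and at most 12, crops included, and the job is handed in when it is done.

Besides the shell and the picture viewer there is one more tool, called as a command line: name --pt "numbers of a row" for each row, then --argument value for the rest. carry_out: Moves the arm, as the interface text tells. Its arguments: {"type":"object","properties":{"deltas":{"type":"array"},"newtons":{"type":"number"}},"required":["deltas"]}

```bash
mkdir -p pics; python3 - <<'E'
from rig import ctrl, viewer, order
import cv2
for n in("top","side"):
    c=viewer.calibration(n);print(n,c)
    cv2.imwrite(f"pics/{n}0.png",viewer.capture(n)[:,:,::-1])
print(ctrl.sense())
E
```

```text
top {'fx': 375.04543792429, 'fy': 375.04543792429, 'cx': 319.57507553028177, 'cy': 201.65008602835368, 'xyz': array([ 448.16167514,  -35.15590067, 1165.34809178]), 'attitude': array([-0.04378194,  0.71512358, -0.69565421,  0.05240827])}
side {'fx': 395.53919311237536, 'fy': 395.53919311237536, 'cx': 313.78277835398313, 'cy': 197.69985873101533, 'xyz': array([437.47705411, 899.53393223, 633.18168283]), 'attitude': array([ 0.03929192, -0.0614025 ,  0.86094746, -0.5034435 ])}
{'time_s': 0.1, 'joints': array([ 1.04955896e+00,  3.13381680e-01,  1.49829355e+00, -4.71070341e-06,
        1.33097893e+00, -2.23433502e-01]), 'dq': array([ 0.00141181, -0.00141705, -0.00426699, -0.00014097,  0.00027719,
        0.0004242 ]), 'tau': array([ 1.71432817e-03, -4.12904048e+01, -2.60144949e+01, -3.09958223e-04,
        3.06666378e-03,  1.88273742e-05]), 'eef_pos': array([153.97390691, 501.70455098, 230.82405985]), 'ee_rot': array([ 0.69914728,  0.10455034,  0.69941733, -0.10525069]), 'force': array([ 0.77033195, -0.67648385, -0.09134388]), 'wrist_torque': array([0.00669878, 0.05305987, 0.01949518]), 'grip_width': 0.9998550065726065}
```

View pics/top0.png

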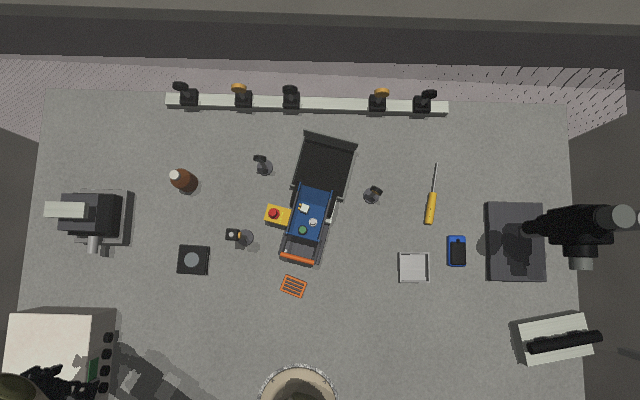

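View pics/side0.png

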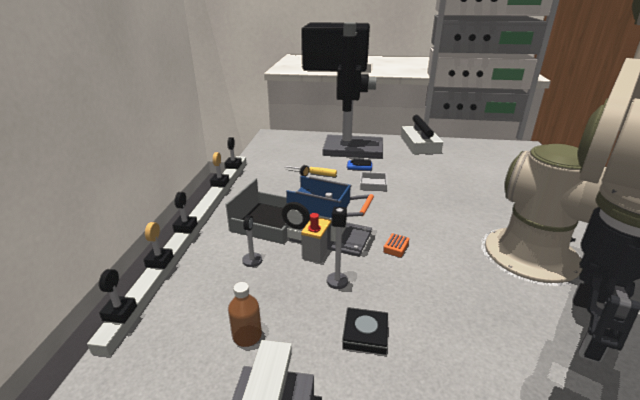

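Top view: bung (273,213), orange handle (297,258), dish (413,267) on the right, sensor post (235,235), key box (293,286), bin (325,165). Side view: bung (315,222), handle (367,205).

```bash
cat > h.py <<'E'
from rig import ctrl, viewer, order
import cv2, numpy as np
from scipy.spatial.transform import Rotation as R
def rot(q): return R.from_quat(np.roll(q,-1))
def ray(n,u,v):
    c=viewer.calibration(n); d=rot(c["attitude"]).apply([(u-c["cx"])/c["fx"],(v-c["cy"])/c["fy"],1]); return c["xyz"],d
def plane(n,u,v,z):
    o,d=ray(n,u,v); return o+d*(z-o[2])/d[2]
def tri(p,q):
    (a,d),(b,e)=ray("top",*p),ray("side",*q)
    s=np.linalg.lstsq(np.c_[d,-e],b-a,rcond=None)[0]; A,B=a+s[0]*d,b+s[1]*e
    return (A+B)/2,np.linalg.norm(A-B)
def blobs(img,lo,hi,box,minA=15):
    """HSV mask blobs in box x0,y0,x1,y1 -> list of (area, centre, minAreaRect)"""
    x0,y0,x1,y1=box
    m=cv2.inRange(cv2.cvtColor(img,cv2.COLOR_RGB2HSV),lo,hi)[y0:y1,x0:x1]
    n,l,s,c=cv2.connectedComponentsWithStats(m)
    out=[]
    for i in range(1,n):
        if s[i,4]>=minA:
            p=np.argwhere(l==i)[:,::-1].astype(np.float32)+[x0,y0]
            out.append((int(s[i,4]),c[i]+[x0,y0],cv2.minAreaRect(p.astype(np.float32)),s[i,:4]+[x0,y0,0,0]))
    return sorted(out,key=lambda t:-t[0])
def totool(dw):
    return rot(ctrl.sense()["ee_rot"]).inv().apply(dw)
E
python3 - <<'E'
from h import *
np.set_printoptions(precision=1,suppress=True)
T=cv2.imread("pics/top0.png")[:,:,::-1].copy();S=cv2.imread("pics/side0.png")[:,:,::-1].copy()
RED=((0,150,60),(5,255,255));ORA=((6,150,80),(14,255,255))
for nm,im,b in(("top",T,(255,195,330,300)),("side",S,(290,190,420,260))):
    for cn,c in(("red",RED),("or",ORA)):
        for x in blobs(im,*c,b): print(nm,cn,x)
for x in blobs(T,(20,150,100),(35,255,255),(255,195,330,240)): print("ear",x)
for x in blobs(T,(0,0,150),(180,40,255),(390,245,440,290),5): print("dish",x)
print(T[267,395:435].mean(1)); print(T[245:290,413].mean(1))
E
```

```text
top red (57, array([273.3, 212.4]), ((273.5, 213.0), (8.0, 9.0), 90.0), array([269, 209,  10,   9]))
top or (220, array([292.9, 285.9]), ((292.9137878417969, 285.96551513671875), (22.840526580810547, 16.71257972717285), 21.801410675048828), array([280, 275,  27,  23]))
top or (165, array([296.9, 257.9]), ((296.6470642089844, 257.91180419921875), (34.68259048461914, 4.850712299346924), 14.03624439239502), array([280, 252,  34,  13]))
side red (123, array([313.6, 221.8]), ((314.0, 222.0), (18.0, 10.0), 90.0), array([309, 213,  11,  19]))
side or (268, array([395.6, 246.8]), ((395.7064208984375, 244.8119354248047), (21.742658615112305, 20.11435317993164), 16.699243545532227), array([384, 234,  25,  23]))
side or (84, array([366.7, 203.3]), ((366.9000244140625, 203.20004272460938), (4.4721360206604, 19.230182647705078), 26.56505012512207), array([361, 195,  12,  18]))
ear (298, array([278.5, 214.8]), ((277.1659851074219, 214.37762451171875), (24.09145736694336, 16.876903533935547), 14.931418418884277), array([264, 204,  27,  22]))
dish (636, array([411.9, 267. ]), ((412.5, 266.5), (29.0, 25.0), 90.0), array([400, 252,  26,  30]))
dish (43, array([428.2, 264.7]), ((427.89959716796875, 266.7467041015625), (30.529817581176758, 5.815203666687012), 82.40535736083984), array([423, 252,   7,  31]))
[130.3 135.3  83.3  61.3  81.7 170.  173.  167.7 171.3 167.3 170.3 171.
 169.  169.3 168.7 168.3 168.  165.7 168.3 168.7 166.7 165.  166.3 166.3
 168.  168.3 164.7 165.  165.  171.7  96.   69.7  56.3 138.3 159.7 132.7
 127.  135.7 134.  136. ]
[130.  126.7 131.3 132.3 131.3 131.7 133.  140.3 118.  142.  167.7 166.
 167.  166.3 171.3 169.3 169.  168.  169.7 169.3 165.3 164.7 168.3 168.3
 172.7 166.  168.3 166.7 167.3 169.7 167.7 165.7 169.7 163.3 168.7 143.3
 140.7 108.7 127.  131.  132.3 131.3 131.3 131.  136. ]
```

```bash
python3 - <<'E'
import cv2,numpy as np
T=cv2.imread("pics/top0.png");S=cv2.imread("pics/side0.png")
a=cv2.resize(T[170:300,210:440],None,fx=3.4,fy=3.4,interpolation=cv2.INTER_CUBIC)
cv2.imwrite("pics/crop1.png",a)
E
```

```text
(no output)
```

View pics/crop1.png

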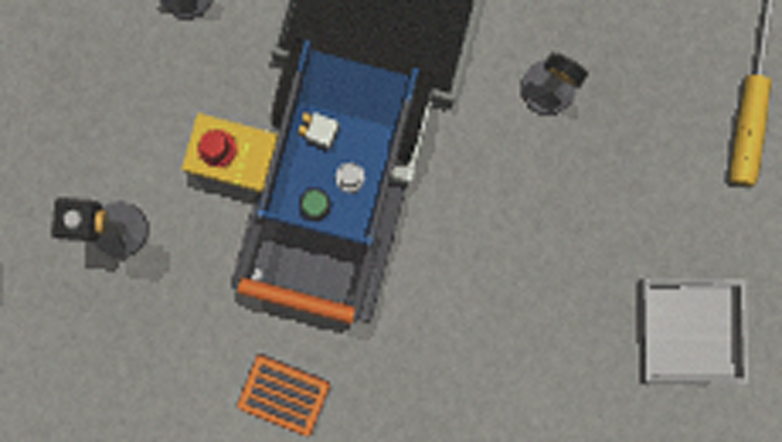

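The crop shows bung head at crop (215,147), level handle, dish centred at px (413,267.5), sensor head at px (232,234).

```bash
python3 - <<'E'
from h import *
np.set_printoptions(precision=1,suppress=True)
print("bung tri",tri((273.3,212.4),(313.6,221.8)))
B=plane("top",272.9,212.9,118);print("bung top",B)
print("handle tri",tri((296.9,257.9),(366.7,203.3)))
H=plane("top",296.8,257.9,124);print("handle",H)
a=np.deg2rad(14.04);e=17*np.array([np.cos(a),np.sin(a)])
p,q=[plane("top",*(np.array([296.8,257.9])+s*e),124)[:2] for s in(-1,1)]
d=p-q;print("len",np.linalg.norm(d),"yaw",np.arctan2(-d[0],d[1]))
v=(B-H)[:2];print("yaw from bung/handle",np.arctan2(v[1],v[0])-np.arctan2(100,105),np.linalg.norm(v))
print("dish",plane("top",413.2,267.5,26),plane("top",398,267,26),plane("top",428.5,267,26))
print("sensor",plane("top",232,234,200),"key",plane("top",292.9,286,25))
s=ctrl.sense();M=rot(s["ee_rot"]).as_matrix();print(M)
E
```

```text
bung tri (array([560.1,  84.7, 101.5]), np.float64(1.2963734391026662))
bung top [556.3  83.9 118. ]
handle tri (array([433.5,  12.1, 122.7]), np.float64(0.1526031000215362))
handle [433.5  12.3 124. ]
len 93.35559766948069 yaw -0.21568626465047652
yaw from bung/handle -0.2335791825735073 142.1108501413221
dish [ 412.8 -333.6   26. ] [ 413.1 -287.8   26. ] [ 415.5 -379.7   26. ]
sensor [490.6 176.7 200. ] key [349.1  25.6  25. ]
[[-0.   0.3  1. ]
 [-0.   1.  -0.3]
 [-1.  -0.  -0. ]]
```

carry_out --pt "-1 -60 0 0 10 0 0" --pt "-1 -75 -28 50 20 0 0" --pt "-1 -75 -55 100 30 0 0" --pt "-1 -75 -83 150 40 0 0" --pt "-1 -75 -110 200 50 0 0" --newtons 60

```text
time_s: 0.72
eef_pos: [313.8, 336.5, 306.1]
ee_rot: [0.588, 0.392, 0.588, -0.392]
force: [-0.6, 0.8, 0.2]
grip_width: 1.001
```

```bash
cat >> h.py <<'E'
YAW=-0.23
def go(x,y,z,yaw=YAW):
    """shift (mm) and turn (deg) in tool axes to reach tool-down pose with tool y at yaw"""
    s=ctrl.sense(); Rn=rot(s["ee_rot"])
    Y=np.array([np.cos(yaw),np.sin(yaw),0]);X=np.array([0,0,-1.])
    Rt=R.from_matrix(np.c_[X,Y,np.cross(X,Y)])
    print("t",s["time_s"],"pos",s["eef_pos"],"F",s["force"],"w",s["grip_width"])
    print("shift",Rn.inv().apply(np.array([x,y,z])-s["eef_pos"]).round(1),"turn",np.rad2deg((Rn.inv()*Rt).as_rotvec()).round(1))
E
python3 -c "
from h import *
go(558.5,85,180)"
```

```text
t 0.725 pos [313.84517942 336.5366924  306.11988384] F [-0.55365017  0.76942505  0.23019267] w 1.0011401143252292
shift [126.1 129.1 326.3] turn [35.8  0.   0. ]
```

carry_out --pt "-1 0 22 55 9 0 0" --pt "-1 0 44 110 18 0 0" --pt "-1 0 65 165 27 0 0" --pt "-1 0 87 219 35.8 0 0" --pt "-1 0 109 274 35.8 0 0"

```text
time_s: 1.35
eef_pos: [521.2, 126.6, 306.1]
ee_rot: [-0.44, -0.553, -0.44, 0.553]
force: [1.6, -0.2, -0.0]
grip_width: 0.999
```

```bash
python3 -c "
from h import *
go(558.5,85,170)"
```

```text
t 1.35 pos [521.17529448 126.61985847 306.05360627] F [ 1.61266465 -0.18632888 -0.01924996] w 0.9991129822635295
shift [136.   45.8  32.2] turn [ 0.2 -0.   0. ]
```

carry_out --pt "-1 0 25 17 0 0 0" --pt "-1 20 45.8 32.2 0 0 0" --pt "-1 75 45.8 32.2 0 0 0" --pt "-1 136 45.8 32.2 0 0 0" --pt "-1 136 45.8 32.2 0 0 0"

```text
time_s: 1.98
eef_pos: [555.5, 86.6, 166.8]
ee_rot: [-0.439, -0.551, -0.443, 0.555]
force: [0.3, 0.3, 1.5]
grip_width: 0.997
```

```bash
python3 - <<'E'
from h import *
go(558.5,85,92)
im=viewer.capture("side")[:,:,::-1]
cv2.imwrite("pics/s1.png",cv2.resize(im[110:270,230:420],None,fx=3.6,fy=3.6,interpolation=cv2.INTER_CUBIC))
E
```

```text
t 1.975 pos [555.5052947   86.64851895 166.76160634] F [0.27487082 0.30639256 1.49724504] w 0.9970235339913858
shift [74.7  3.9  0.8] turn [0.3 0.1 0.5]
```

View pics/s1.png

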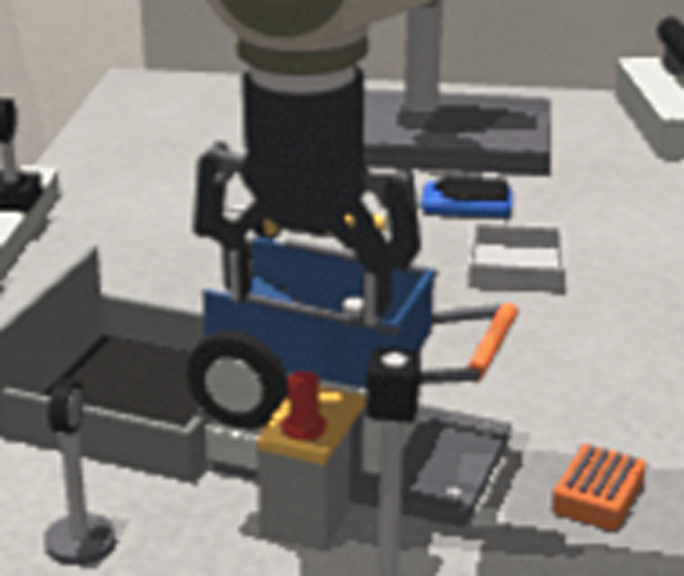

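Fingers straddle the bung (crop x 240/375, bung 303). Descend and grip.

carry_out --pt "-1 40 0 0 0 0 0" --pt "-1 78 0 0 0 0 0" --pt "-1 78 0 0 0 0 0" --pt "0 78 0 0 0 0 0" --pt "1 78 0 0 0 0 0" --newtons 60

```text
time_s: 2.65
eef_pos: [558.8, 86.6, 94.6]
ee_rot: [0.442, 0.554, 0.44, -0.552]
force: [-0.8, 0.6, 0.2]
grip_width: 0.607
```

carry_out --pt "1 0 0 0 0 0 0" --pt "1 0 0 0 0 0 0" --pt "1 0 0 0 0 0 0" --pt "1 0 0 0 0 0 0" --pt "1 0 0 0 0 0 0"

```text
time_s: 3.28
eef_pos: [558.1, 86.6, 93.2]
ee_rot: [0.441, 0.553, 0.441, -0.552]
force: [-0.6, -1.4, 6.4]
grip_width: 0.238
```

```bash
python3 -c "
from h import *
go(558.5,85,92);print(ctrl.sense()['wrist_torque'])"
```

```text
t 3.275 pos [558.05237658  86.60087034  93.21193484] F [-0.63446101 -1.36245929  6.38150513] w 0.23848873778466534
shift [1.2 0.8 1.5] turn [ 0.3 -0.  -0.1]
[-0.01226369  0.21834469  0.0331362 ]
```

carry_out --pt "1 -4 0 0 0 0 0" --pt "1 -10 0 0 0 0 0" --pt "1 -18 0 0 0 0 0" --pt "1 -28 0 0 0 0 0" --pt "1 -40 0 0 0 0 0"

```text
time_s: 3.9
eef_pos: [558.2, 86.6, 134.0]
ee_rot: [0.441, 0.553, 0.44, -0.552]
force: [-0.4, -0.5, 0.1]
grip_width: 0.242
```

carry_out --pt "1 -10 0 0 0 0 0" --pt "1 -20 0 0 0 0 0" --pt "1 -30 0 0 0 0 0" --pt "1 -40 0 0 0 0 0" --pt "1 -40 0 0 0 0 0"

```text
time_s: 4.53
eef_pos: [558.0, 86.6, 173.1]
ee_rot: [0.441, 0.553, 0.441, -0.552]
force: [0.2, 0.2, -0.4]
grip_width: 0.237
```

```bash
python3 - <<'E'
from h import *
im=viewer.capture("side")[:,:,::-1]
go(413.5,-333.5,220)
cv2.imwrite("pics/s2.png",cv2.resize(im[90:270,230:420],None,fx=3.2,fy=3.2,interpolation=cv2.INTER_CUBIC))
E
```

```text
t 4.575 pos [557.66223259  86.57878256 172.44299678] F [-0.31484351 -0.74006641  0.09988081] w 0.24134652514097657
shift [-47.6 -47.  441.6] turn [ 0.3  0.  -0. ]
```

View pics/s2.png

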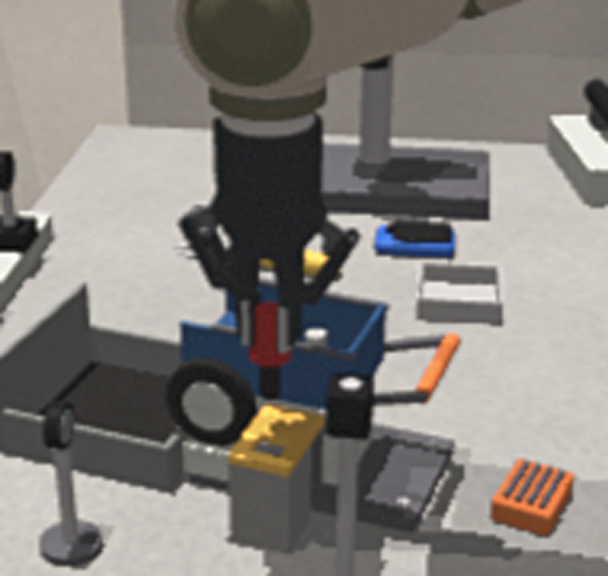

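Bung is fully drawn (foot above the yellow ear). Carry high across to the dish.

carry_out --pt "1 -55 0 0 0 0 0" --pt "1 -88 0 10 0 0 0" --pt "1 -88 -7 65 0 0 0" --pt "1 -88 -13 120 0 0 0" --pt "1 -88 -19 180 0 0 0"

```text
time_s: 5.2
eef_pos: [498.2, -85.9, 259.9]
ee_rot: [-0.441, -0.553, -0.441, 0.553]
force: [1.0, -0.9, 0.0]
grip_width: 0.241
```

carry_out --pt "1 0 -6 55 0 0 0" --pt "1 0 -12 110 0 0 0" --pt "1 0 -18 165 0 0 0" --pt "1 0 -24 215 0 0 0" --pt "1 0 -28 261 0 0 0"

```text
time_s: 5.82
eef_pos: [412.7, -334.4, 259.9]
ee_rot: [0.44, 0.553, 0.441, -0.553]
force: [0.2, -0.6, -0.0]
grip_width: 0.239
```

carry_out --pt "1 40 0 0 0 0 0" --pt "1 80 0 0 0 0 0" --pt "1 120 0 0 0 0 0" --pt "1 120 0 0 0 0 0" --pt "1 120 0 0 0 0 0"

```text
time_s: 6.45
eef_pos: [414.1, -333.4, 141.8]
ee_rot: [-0.442, -0.553, -0.44, 0.553]
force: [0.1, 1.4, -0.2]
grip_width: 0.237
```

```bash
python3 - <<'E'
from h import *
im=viewer.capture("side")[:,:,::-1]
t=viewer.capture("top")[:,:,::-1]
go(413.5,-333.5,52)
f=lambda a:cv2.resize(a,None,fx=4,fy=4,interpolation=cv2.INTER_CUBIC)
cv2.imwrite("pics/s3.png",np.hstack([f(im[100:220,320:420]),f(t[220:340,360:460])]))
E
```

```text
t 6.55 pos [ 414.18824337 -333.4852209   142.03149086] F [0.34135906 0.50398863 0.01796248] w 0.23758844891513597
shift [90.  -0.9 -0. ] turn [ 0.3  0.1 -0.1]
```

View pics/s3.png

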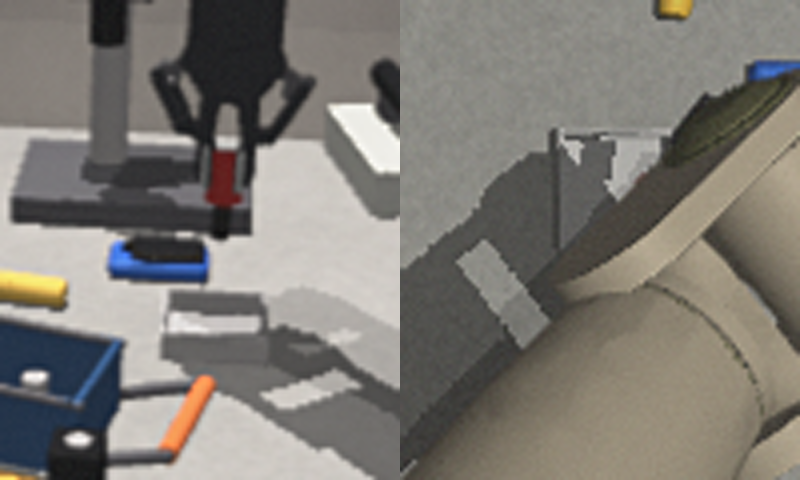

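carry_out --pt "1 40 0 0 0 0 0" --pt "1 70 0 0 0 0 0" --pt "1 80 0 0 0 0 0" --pt "1 86 0 0 0 0 0" --pt "1 88 0 0 0 0 0"

```text
time_s: 7.18
eef_pos: [414.0, -333.3, 53.1]
ee_rot: [-0.441, -0.553, -0.44, 0.553]
force: [-0.0, 0.8, -0.1]
grip_width: 0.24
```

carry_out --pt "1 1 0 0 0 0 0" --pt "1 2 0 0 0 0 0" --pt "1 3 0 0 0 0 0" --pt "1 4 0 0 0 0 0" --pt "1 4 0 0 0 0 0"

```text
time_s: 7.8
eef_pos: [413.8, -333.1, 49.2]
ee_rot: [-0.441, -0.553, -0.441, 0.553]
force: [-1.3, 1.8, 9.3]
grip_width: 0.239
```

Contact at 9 N: it stands on the dish floor. Release and rise.

carry_out --pt "0.3 -1 0 0 0 0 0" --pt "0 -1 0 0 0 0 0" --pt "-0.3 -1 0 0 0 0 0" --pt "-0.3 -1 0 0 0 0 0" --pt "-0.3 -10 0 0 0 0 0"

```text
time_s: 8.43
eef_pos: [413.4, -332.6, 58.2]
ee_rot: [0.44, 0.553, 0.441, -0.553]
force: [-0.5, 0.5, 0.4]
grip_width: 0.651
```

carry_out --pt "-0.3 -40 0 0 0 0 0" --pt "-0.3 -100 0 0 0 0 0" --pt "-0.3 -150 0 0 0 0 0" --pt "-0.3 -150 0 -50 0 0 0" --pt "-0.3 -150 0 -110 0 0 0"

```text
time_s: 9.05
eef_pos: [438.2, -224.9, 209.3]
ee_rot: [0.441, 0.553, 0.44, -0.553]
force: [0.2, -0.2, 0.1]
grip_width: 0.65
```

```bash
python3 - <<'E'
from h import *
im=viewer.capture("side")
t=viewer.capture("top")
go(433.5,12.2,210)
for n,a,b in(("side",im,(350,160,400,200)),("top",t,(390,240,440,290))):
    for x in blobs(a,(0,150,40),(5,255,255),b,4):print(n,x)
f=lambda a:cv2.resize(a[:,:,::-1],None,fx=4,fy=4,interpolation=cv2.INTER_CUBIC)
cv2.imwrite("pics/s4.png",np.hstack([f(im[100:220,320:420]),f(t[220:340,360:460])]))
E
```

```text
t 9.15 pos [ 438.76772155 -221.40397736  209.2518562 ] F [0.09605232 0.03681444 0.19070637] w 0.6445106588744758
shift [  -0.6  -56.1 -226.8] turn [ 0.6 -0.  -0. ]
side (67, array([373.59701493, 170.65671642]), ((373.0, 170.0), (12.0, 8.0), 90.0), array([369, 164,   9,  13]))
```

View pics/s4.png

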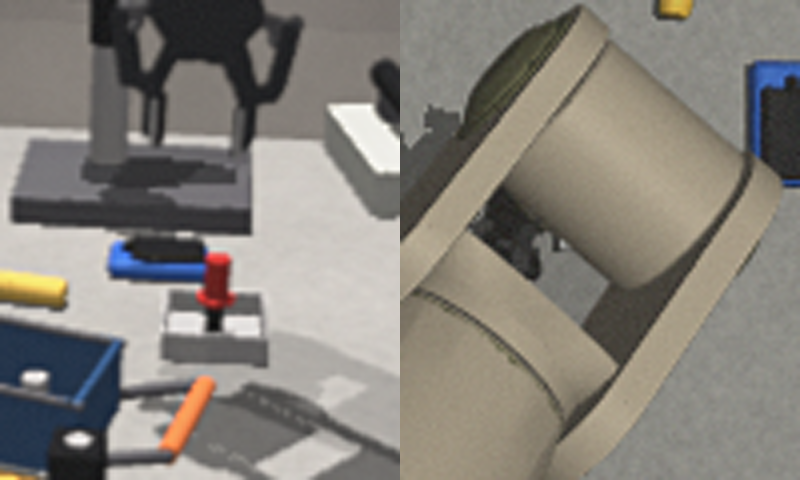

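Bung stands upright in the dish (crop 215,290). Now go to the handle.

carry_out --pt "-0.3 0 -14 -57 0 0 0" --pt "-0.3 0 -28 -114 0 0 0" --pt "-0.3 0 -42 -171 0 0 0" --pt "-0.3 0 -56 -226.8 0.6 0 0" --pt "-0.3 0 -56 -226.8 0.6 0 0" --newtons 30

```text
time_s: 9.78
eef_pos: [433.8, 10.5, 209.0]
ee_rot: [0.439, 0.554, 0.439, -0.554]
force: [-0.0, -0.9, 0.2]
grip_width: 0.647
```

carry_out --pt "-0.3 30 0 0 0 0 0" --pt "-0.3 55 0 0 0 0 0" --pt "-0.3 55 0 0 0 0 0" --pt "-0.3 55 0 0 0 0 0" --pt "-0.3 55 0 0 0 0 0"

```text
time_s: 10.4
eef_pos: [434.6, 7.5, 154.3]
ee_rot: [0.438, 0.556, 0.437, -0.555]
force: [0.3, -0.6, 0.1]
grip_width: 0.65
```

```bash
python3 - <<'E'
from h import *
im=viewer.capture("side")
go(433.5,12.2,101)
for x in blobs(im,(6,150,80),(14,255,255),(340,180,385,225),8):print(x)
f=lambda a:cv2.resize(a[:,:,::-1],None,fx=4,fy=4,interpolation=cv2.INTER_CUBIC)
cv2.imwrite("pics/s5.png",f(im[120:260,280:430]))
E
```

```text
t 10.45 pos [434.45682102   7.66718075 154.14430277] F [ 0.92364675  0.84905046 -0.42084626] w 0.6518966363206832
shift [53.1 -2.1 -4.2] turn [-0.3  0.  -0.1]
(66, array([366.65151515, 203.57575758]), ((366.8000183105469, 203.40000915527344), (3.5777084827423096, 18.782970428466797), 26.56505012512207), array([361, 195,  12,  18]))
```

View pics/s5.png

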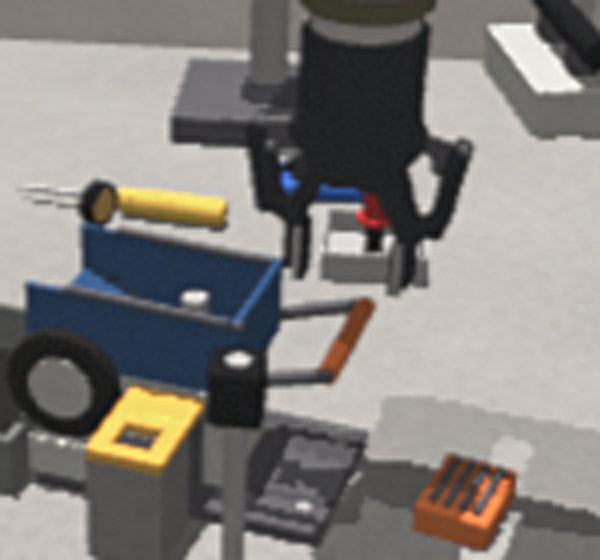

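Bar centred between the fingers (297/400 vs bar 350). Descend and grip.

carry_out --pt "-0.3 20 -2 -4 0 0 0" --pt "-0.3 40 -2 -4 0 0 0" --pt "-0.3 53 -2 -4 0 0 0" --pt "-0.3 53 -2 -4 0 0 0" --pt "0.3 53 -2 -4 0 0 0"

```text
time_s: 11.08
eef_pos: [433.5, 12.2, 101.0]
ee_rot: [0.438, 0.555, 0.438, -0.555]
force: [0.7, -0.4, 0.5]
grip_width: 0.455
```

carry_out --pt "1 0 0 0 0 0 0" --pt "1 0 0 0 0 0 0" --pt "1 0 0 0 0 0 0" --pt "1 0 0 0 0 0 0" --pt "1 0 0 0 0 0 0"

```text
time_s: 11.7
eef_pos: [432.7, 12.4, 100.8]
ee_rot: [-0.438, -0.555, -0.438, 0.555]
force: [-3.9, 0.1, 6.7]
grip_width: 0.15
```

```bash
python3 - <<'E'
from h import *
go(433.5,12.2,101)
# arc shifts: tool x = -dz, tool y = stand dx ; relative to grip
for a in np.r_[np.arange(0,1.36,0.09),1.35,1.4]:
    print(round(a,2), np.round([-(80+175*np.sin(a)+40*np.cos(a)-120), 60-175*np.cos(a)+40*np.sin(a)+115],1))
E
```

```text
t 11.7 pos [432.6885477   12.3751798  100.83625436] F [-3.86687534  0.14403813  6.72805842] w 0.1496138446220141
shift [-0.2  0.8 -0. ] turn [-0.3  0.   0. ]
0.0 [-0.  0.]
0.09 [-15.6   4.3]
0.18 [-30.7  10. ]
0.27 [-45.2  17. ]
0.36 [-59.1  25.3]
0.45 [-72.1  34.8]
0.54 [-84.3  45.5]
0.63 [-95.4  57.2]
0.72 [-105.5   69.8]
0.81 [-114.3   83.3]
0.9 [-121.9   97.6]
0.99 [-128.3  112.4]
1.08 [-133.2  127.8]
1.17 [-136.7  143.6]
1.26 [-138.8  159.6]
1.35 [-139.5  175.7]
1.35 [-139.5  175.7]
1.4 [-139.3  184.7]
```

carry_out --pt "1 -15.6 4.3 0 0 0 0" --pt "1 -30.7 10 0 0 0 0" --pt "1 -45.2 17 0 0 0 0" --pt "1 -59.1 25.3 0 0 0 0" --pt "1 -72.1 34.8 0 0 0 0"

```text
time_s: 12.32
eef_pos: [464.0, 5.0, 172.4]
ee_rot: [-0.436, -0.553, -0.44, 0.557]
force: [-15.3, 3.2, 6.8]
grip_width: 0.152
```

carry_out --pt "1 -12.2 10.7 0 0 0 0" --pt "1 -23.3 22.4 0 0 0 0" --pt "1 -33.4 35 0 0 0 0" --pt "1 -42.2 48.5 0 0 0 0" --pt "1 -49.8 62.8 0 0 0 0"

```text
time_s: 12.95
eef_pos: [527.6, -10.2, 224.5]
ee_rot: [-0.438, -0.555, -0.438, 0.555]
force: [-7.6, 1.4, 11.5]
grip_width: 0.153
```

carry_out --pt "1 -6.4 14.8 0 0 0 0" --pt "1 -11.3 30.2 0 0 0 0" --pt "1 -14.8 46 0 0 0 0" --pt "1 -16.9 62 0 0 0 0" --pt "1 -17.6 78 0 0 0 0"

```text
time_s: 13.58
eef_pos: [604.1, -28.3, 240.5]
ee_rot: [0.438, 0.555, 0.438, -0.555]
force: [-1.9, 1.2, 6.8]
grip_width: 0.153
```

```bash
python3 - <<'E'
from h import *
im=viewer.capture("side");t=viewer.capture("top")
go(433.5,12.2,101)
f=lambda a:cv2.resize(a[:,:,::-1],None,fx=3,fy=3,interpolation=cv2.INTER_CUBIC)
cv2.imwrite("pics/s6.png",np.hstack([f(im[110:260,210:380]),f(t[110:260,270:365])]))
E
```

```text
t 13.675 pos [604.7883364  -28.53935517 240.37893398] F [1.09539568 1.61216515 3.84105037] w 0.15068036778223445
shift [ 139.1 -176.3    0.3] turn [-0.3 -0.  -0.1]
```

View pics/s6.png

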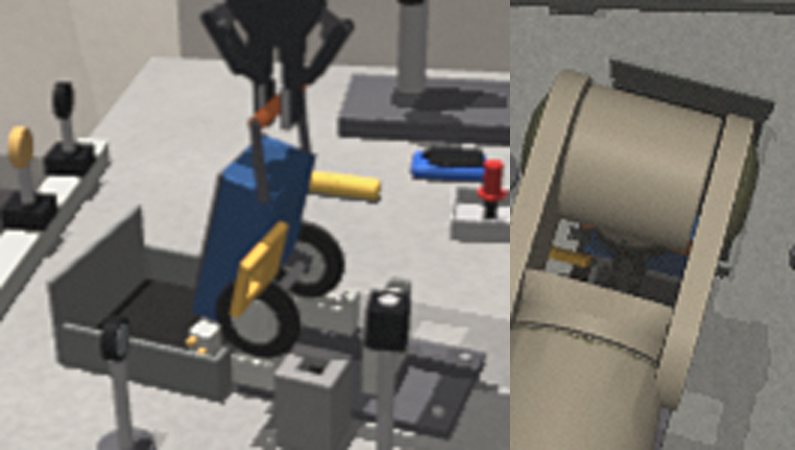

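Skip tipped to ~1.35; the mount shows at crop (205,330), near the bin's stand-side wall. Tip slightly further and wait, then check.

carry_out --pt "1 0 4 0 0 0 0" --pt "1 0.2 9 0 0 0 0" --pt "1 0.2 9 0 0 0 0" --pt "1 0.2 9 0 0 0 0" --pt "1 0.2 9 0 0 0 0"

```text
time_s: 14.3
eef_pos: [612.6, -30.4, 239.9]
ee_rot: [0.438, 0.555, 0.438, -0.555]
force: [1.2, 3.8, 5.7]
grip_width: 0.148
```

```bash
python3 - <<'E'
from h import *
np.set_printoptions(precision=1,suppress=True)
im=viewer.capture("side");t=viewer.capture("top")
go(433.5,12.2,101)
st=np.array([433.5,12.2]);c,s=np.cos(-.23),np.sin(-.23)
S=lambda p:np.array([c*p[0]+s*p[1],-s*p[0]+c*p[1]])
o=S(st)+[115,0]
for u,v,z in((278,220,20),(275,224.5,15)):
    p=plane("side",u,v,z);print(p,"bin frame",S(p[:2])-o-[172,0])
f=lambda a:cv2.resize(a[:,:,::-1],None,fx=5,fy=5,interpolation=cv2.INTER_CUBIC)
cv2.imwrite("pics/s7.png",f(im[170:250,220:340]))
E
```

```text
t 14.4 pos [612.6 -30.4 239.9] F [0.6 3.7 5.5] w 0.1504726486342634
shift [ 138.8 -184.2    0.3] turn [-0.3 -0.  -0. ]
[682.5 -35.7  20. ] bin frame [-33.6  10.1]
[687.7 -18.9  15. ] bin frame [-32.4  27.7]
```

View pics/s7.png

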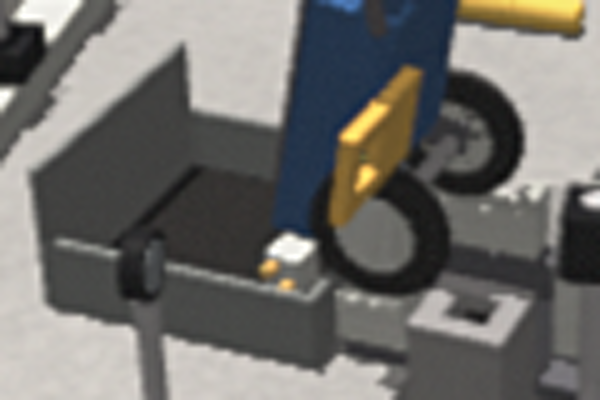

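Mount is in the bin by the near wall. Lower part-way to look for the other two.

carry_out --pt "1 0 -12 0 0 0 0" --pt "1 0.5 -25 0 0 0 0" --pt "1 2.6 -41 0 0 0 0" --pt "1 6.1 -57 0 0 0 0" --pt "1 11 -72.3 0 0 0 0"

```text
time_s: 15.02
eef_pos: [542.0, -13.9, 228.5]
ee_rot: [0.438, 0.555, 0.437, -0.555]
force: [2.4, 1.7, 0.5]
grip_width: 0.152
```

carry_out --pt "1 6.4 -14.8 0 0 0 0" --pt "1 14 -29.1 0 0 0 0" --pt "1 22.8 -42.6 0 0 0 0" --pt "1 22.8 -42.6 0 0 0 0" --pt "1 22.8 -42.6 0 0 0 0"

```text
time_s: 15.65
eef_pos: [501.0, -4.2, 206.0]
ee_rot: [-0.438, -0.555, -0.438, 0.555]
force: [-2.0, -1.3, 1.3]
grip_width: 0.153
```

```bash
python3 - <<'E'
from h import *
im=viewer.capture("side");t=viewer.capture("top")
go(433.5,12.2,101)
f=lambda a:cv2.resize(a[:,:,::-1],None,fx=4,fy=4,interpolation=cv2.INTER_CUBIC)
cv2.imwrite("pics/s8.png",np.hstack([f(im[140:250,220:330]),f(t[120:230,280:365])]))
E
```

```text
t 15.75 pos [501.03342762  -4.23721124 205.97947703] F [-2.54171652 -1.00341886  1.17541166] w 0.14753920245280383
shift [105.  -69.5  -0.3] turn [-0.3  0.   0. ]
```

View pics/s8.png

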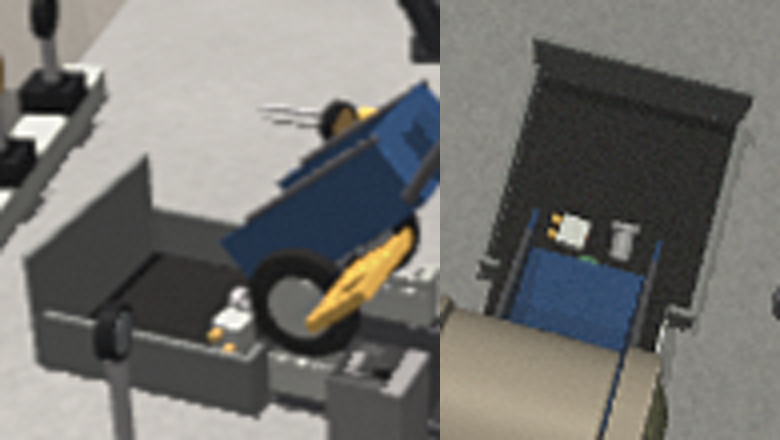

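All three parts are in the bin: mount at (573,230), post stub lying at (625,240), tube's green top peeping from under the nose at (588,259). Lower all the way.

carry_out --pt "1 10.1 -12.6 0 0 0 0" --pt "1 21.2 -24.3 0 0 0 0" --pt "1 33.4 -35 0 0 0 0" --pt "1 46.4 -44.5 0 0 0 0" --pt "1 60.3 -52.8 0 0 0 0"

```text
time_s: 16.38
eef_pos: [449.8, 8.1, 145.4]
ee_rot: [0.438, 0.555, 0.437, -0.555]
force: [3.5, -2.4, -3.1]
grip_width: 0.149
```

carry_out --pt "1 11.2 -5.6 0 0 0 0" --pt "1 22.8 -10.3 0 0 0 0" --pt "1 33.1 -13.8 0 0 0 0" --pt "1 40 -15.7 0 0 0 0" --pt "1 44 -16.7 0 0 0 0"

```text
time_s: 17.0
eef_pos: [433.2, 12.2, 101.2]
ee_rot: [-0.438, -0.555, -0.438, 0.555]
force: [-0.4, -2.8, -0.1]
grip_width: 0.153
```

carry_out --pt "1 1 -0.3 0 0 0 0" --pt "1 1.5 -0.3 0 0 0 0" --pt "1 1.5 -0.3 0 0 0 0" --pt "1 1.5 -0.3 0 0 0 0" --pt "1 1.5 -0.3 0 0 0 0"

```text
time_s: 17.62
eef_pos: [432.9, 12.3, 100.1]
ee_rot: [0.438, 0.555, 0.438, -0.555]
force: [0.6, -2.9, -0.1]
grip_width: 0.147
```

Vertical force ~0; press down a little further to make sure it's seated.

carry_out --pt "1 0.5 0 0 0 0 0" --pt "1 1 0 0 0 0 0" --pt "1 1.5 0 0 0 0 0" --pt "1 2 0 0 0 0 0" --pt "1 2 0 0 0 0 0"

```text
time_s: 18.25
eef_pos: [432.7, 12.4, 98.6]
ee_rot: [-0.438, -0.555, -0.438, 0.555]
force: [-5.9, -2.4, 12.5]
grip_width: 0.153
```

Seated (12 N up). Release gently, then rise and clear.

carry_out --pt "0.5 -1 0 0 0 0 0" --pt "0.2 -1 0 0 0 0 0" --pt "-0.2 -1 0 0 0 0 0" --pt "-0.3 -1 0 0 0 0 0" --pt "-0.3 -1 0 0 0 0 0"

```text
time_s: 18.88
eef_pos: [432.9, 12.4, 99.0]
ee_rot: [-0.438, -0.555, -0.438, 0.555]
force: [0.4, -0.6, 1.1]
grip_width: 0.649
```

carry_out --pt "-0.3 -15 0 0 0 0 0" --pt "-0.3 -40 0 0 0 0 0" --pt "-0.3 -80 0 0 0 0 0" --pt "-0.3 -130 0 0 0 0 0" --pt "-0.3 -150 0 0 0 0 0"

```text
time_s: 19.5
eef_pos: [433.5, 12.3, 251.6]
ee_rot: [0.439, 0.556, 0.437, -0.554]
force: [-0.1, -0.1, -0.9]
grip_width: 0.652
```

carry_out --pt "-0.3 0 -40 0 0 0 0" --pt "-0.3 0 -80 0 0 0 0" --pt "-0.3 0 -80 -50 0 0 0" --pt "-0.3 0 -80 -100 0 0 0" --pt "-0.3 0 -80 -150 0 0 0"

```text
time_s: 20.12
eef_pos: [390.2, 178.4, 249.2]
ee_rot: [0.438, 0.555, 0.438, -0.555]
force: [0.7, -1.7, -0.4]
grip_width: 0.651
```

```bash
python3 - <<'E'
from h import *
im=viewer.capture("side");t=viewer.capture("top")
go(433.5,12.2,101)
for x in blobs(im,(6,150,80),(14,255,255),(340,180,385,225),8):print("handle (was 366.7,203.4)",x[1])
for x in blobs(im,(0,150,40),(5,255,255),(350,155,400,200),4):print("bung (was 373.6,170.7)",x[1])
f=lambda a:cv2.resize(a[:,:,::-1],None,fx=3,fy=3,interpolation=cv2.INTER_CUBIC)
cv2.imwrite("pics/s9.png",np.hstack([f(im[130:300,220:400]),f(t[120:290,365-140:365-70+5])])[:, :800])
E
```

```text
t 20.225 pos [390.05446061 180.04805317 248.71394154] F [-0.74502788 -0.88621868 -0.26945249] w 0.6502503766815052
shift [147.6  80.7 153.6] turn [-0. -0.  0.]
handle (was 366.7,203.4) [366.75903614 203.19277108]
```

View pics/s9.png

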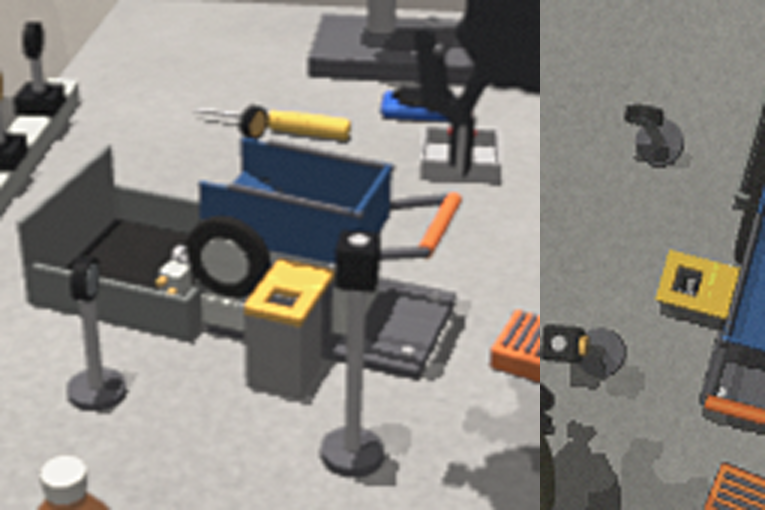

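Skip is level (handle at the original pixel), bung hidden only by a finger. Final numeric check on the tube from the top, then hand in.

```bash
python3 - <<'E'
from h import *
np.set_printoptions(precision=0,suppress=True)
t=viewer.capture("top")
c,s=np.cos(-.23),np.sin(-.23);S=lambda p:np.array([c*p[0]+s*p[1],-s*p[0]+c*p[1]])
o=S([433.5,12.2])+[287,0]
for n,lo,hi in(("green",(40,60,40),(90,255,255)),("bright",(0,0,110),(180,60,255))):
    for x in blobs(t,lo,hi,(296,150,345,190),4):print(n,x[0],x[1],"bin",S(plane("top",*x[1],25)[:2])-o)
for x in blobs(t,(0,150,40),(5,255,255),(385,240,440,290),4):print("bung",plane("top",*x[1],75))
cv2.imwrite("pics/s10.png",cv2.resize(t[120:300,270:445,::-1],None,fx=3.3,fy=3.3,interpolation=cv2.INTER_CUBIC))
E
```

```text
green 27 [316. 186.] bin [-63.   4.]
bright 50 [313. 177.] bin [-38.  21.]
bright 43 [297. 155.] bin [16. 86.]
bright 42 [325. 180.] bin [-36. -18.]
bung [ 416. -330.   75.]
```

```bash
python3 -c "
from rig import order
print(order.finish_job())"
```

```text
the job is handed in; nothing more can be done
None
```

The job is done and handed in at about 20 s of the 61 s allowed; the hand-in reports no verdict.

I pulled the bung straight up and stood it upright in the dish. I then tipped the skip to about 1.4 rad by its crossbar, so all three parts slid into the bin. I lowered it back onto its stand, pressed until it pushed back with about 12 N, let go and backed clear.

**Last checks**
- **Parts:** from the top camera, in the bin's frame, the mount is at about (-38, 21) mm, the post stub at (-36, -18) and the tube at (-63, 4). All are inside the 85 mm limit. The tube was partly hidden under the skip's nose, so its position is the least certain.
- **Bung:** it is at about (416, -330) mm, against a dish centre of (413, -333). The last side view could not confirm this because a finger was in the way.
- **Skip:** the crossbar is back at its starting pixel to within 0.2 px, so it is level.
- **Gripper:** it is clear of everything, and the bystanders in view have not visibly moved.

The final overview picture could not be viewed because the 12-picture limit was reached, so these last positions come from colour masks only.

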